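# Lean the tube cradle over and lock it with its index pin

## Robot

A 6-joint arm with a two-finger parallel gripper is mounted at the origin on the work surface. World frame = base frame: x ahead of the robot, y to its left, z up, the work surface at z = 0. Lengths are in mm, angles in rad, forces in N, time in s.
With the tool pointing down it reaches from about 300 to 775 mm from the base axis. Payload 14.6 kg.
Tool frame: the origin (TCP) lies midway between the tips of the shut fingers; the grasp point (between the pads) lies 19 mm behind it (manip.hold_point_z is the distance from the TCP to the grasp point, in mm); z points along the fingers, y is the direction in which the jaws open and shut (so a half turn about z gives the same grasp; the last joint's range is limited). The gripper opens to 94 mm and grips with 3 to 60 N. Pads are 16 mm wide; open, the fingers measure 119 mm over their backs; the gripper's body (75 mm by 177 mm) begins 78 mm behind the grasp point.
Start: joints at [-1.328, 0.3, 1.521, -0, 1.321, -0.067], TCP at [167.67, -523.809, 205.446] pointing down, gripper open.
Joint ranges: [-3.03, 3.03], [-0.79, 2.21], [0.23, 2.52], [-1.04, 4.18], [0, 3.07], [-2.55, 2.55]. Speed limits (rad/s): [2.22, 2.22, 2.57, 3.14, 3.14, 3.14].

## Interface

Orientations are given as [roll, pitch, yaw] about the fixed x, y, z axes, in that order (R = Rz(yaw) Ry(pitch) Rx(roll)).
In Python, from cell import manip gives the robot as it stands.
- The arm moves only by the shell command python3 -m crank 'ROWS' [OPENING] [FORCE]. ROWS is JSON, a list of rows, each an object with "offset": the shift along the world's x, y, z in m, a list of three; "spin": the turn about the world's z in degrees. In form: [{"offset": [dx, dy, dz], "spin": spin}, ...]. A call has exactly 8 rows; each row is the pose to reach, as a shift and turn from the pose measured when the call began; what a row does not reach only later rows make up. A row lasts 1/12 s, in which the tool goes at most 41.7 mm and 7.16 degrees, less where a joint would pass 70% of its speed; a pose out of reach is approached as far as the arm can. A call with a gripper value outside its range is refused whole. OPENING is the opening, from 0 (shut) to 1 (fully open), set as the call begins (- or left out, the last holds). The fingers move at their own pace and stop on an object; FORCE is the grip in N (left out, the last holds). Time passes only in rows, so rows that repeat a pose let the fingers close, or fill a call up. It gives the time, the measured TCP pose, the force and the opening at its end, in the units of the state.
- manip.read_state(): the state, without advancing time (a new reading comes with each control period).
- manip.camera(name): name is "scene" or "top"; returns a dict with "pixels" (384x512x3 uint8, red, green, blue), "fx", "fy", "cx", "cy" (pixels), "extrinsics" (4x4, takes a point from world to camera coordinates). Camera axes: x right, y down, z forward; pixel columns grow to the right and rows downward; lengths in mm; the calibration is good to about 2 mm. A picture is of the moment at which its call begins. There is no depth.
- manip.sign_off(): hands the job in, once; it reports no verdict.
Trained networks look in a picture, given as the dict that the camera call returned (one of the last four; its "shot" number tells which), for a name from the list of things; names that differ only in an ending like _2 or _b are one class to them, and where a whole thing is asked for, a point or a joint stands for the part that bears it (a point fixed in the world has none). Each returns a list of dicts, best first, with "conf" (0 to 1); they miss things now and then, are a little off and sometimes report something else, mostly with a low value. They report only what shows in the picture. A call takes as long as a camera call.
- manip.search_frame(picture, name): "location" ([x, y, z] in mm, in world coordinates, good to about 4 mm: the middle of the surface that is visible of it).
- manip.masks_of(picture, name): "mask" (384x512 bool, what is visible of it).
The state is a dict: "clock": time; "joints": joint angles; "qd": joint speeds; "effort": joint torques, N m; "eef_pos": TCP position; "eef_rot": TCP orientation; "wrist_force": force on the tool from outside, world axes, zero at the start; "moment": the same for the moment, N m; "finger_gap": finger opening in mm.
Only numpy, scipy, OpenCV 4.12 (cv2) and the standard library are available. Lean on these libraries where they do the work, as an engineer would, in place of code of your own. Each camera call takes 0.05 s, during which the arm holds its last target. There are 200 camera calls.

## Task

Swing the tube cradle by its lever towards the robot, to the one lean (somewhere between 25 and 45 degrees) at which the hole in its blue index drum comes under the leaning guide block, and lock it there with the red-knobbed pin: the pin goes through the guide into the drum, fully home, knob down on the guide. Swing it gently, leave the pin in, let go of everything, and do not shift or tip the other things on the bench.

Things in the scene. Friction and masses are not known exactly. Their poses are not given: they have to be found in the camera images.
- trunnion (a point): Middle of the tilt axis of the tube cradle, 120 mm above the bench. The cradle hangs in a fixed stand (base plate 180 x 360 x 12 mm, two white uprights 150 mm high) whose place and yaw vary. Axes are the stand's: y runs along the tilt axis (drum end at -y, lever end at +y), z up, -x is the side to which the cradle must lean.
- cradle (a joint): Tilt in rad of the cradle (green frame, four white tubes with blue caps): 0 = tubes upright, positive = tops leaning to the stand's -x side (towards the robot). Range -0.6 to 0.9. Bearing friction of about 0.3 N m makes it stay where it is left. The locking tilt lies between 0.44 and 0.76, differs each time and is not given.
- drum_middle (a point): Centre, on the tilt axis, of the blue index drum (radius 45 mm, 32 mm wide) that turns with the cradle; axes of the stand. It has one radial hole, 14 mm square, 27 mm deep; its setting on the shaft varies. Feel (or look) for it: a pin resting in the guide on the rim drops in when the hole arrives; pushed with 5 to 15 N, its tapered nose pulls the cradle in by a few hundredths of a rad.
- lever_grip (a point): Middle of the free length of the black grip bar (18 mm diameter, 70 mm free length, lying along the stand's y) by which the cradle is swung. It moves with the cradle: 120 mm above the tilt axis at tilt 0, and 157 mm along y from the trunnion point. Its axes are the cradle's. Free above and on both sides.
- guide_mouth (a point): Upper mouth of the 13.5 mm bore in the fixed steel guide block (44 x 44 x 55 mm). z points up out of the bore, which leans 28 degrees to the stand's -x; y is the stand's. The drum's axis lies 104 mm, its rim 59 mm below the mouth: a pin on the rim stands with its knob's underside 23 mm off the mouth; home, 0 mm. Let go in the guide, the pin slides down by its own weight.
- pin_knob (a point): Centre of the red knob (28 mm diameter, 44 mm long) of the loose lock pin, 0.13 kg. z points from nose to knob. Below the knob the steel shank is 12 mm in diameter, 82 mm long, its last 10 mm tapering to 6 mm. At the start it stands upright, nose down, in a grey rest block left or right of the stand, its nose 10 mm above the bench in a hole 35 mm deep.
- pin_tip (a point): End of the lock pin's nose, 104 mm from the knob's centre; z from the nose to the knob.
- rest: The grey rest block for the pin, 70 x 70 x 45 mm; origin at the centre of its underside. Fixed.
- tip_box: Bystander, to be left alone: green divided tip box 85 x 120 x 50 mm; origin at the centre of its underside.
- dish: Bystander, to be left alone: clear round dish 90 mm across, 30 mm high; origin at the centre of its underside.
- reagent: Bystander, to be left alone: amber jar with blue cap, 130 mm high; origin at the centre of its underside.
- beaker: Bystander, to be left alone: clear cup 80 mm across, 100 mm high; origin at the centre of its underside.
- timer: Bystander, to be left alone: orange timer block 70 x 50 x 30 mm; origin at the centre of its underside.

How it is judged (in metres and radians):
On the way, in this order (a step that is already met when the one before it is completed fails the run):
1. the lock pin is taken out of its rest block (distance between pin_tip and rest above 0.06 m), for 0.1 s.
2. the cradle leans and the pin is home in guide and drum (z of pin_knob in the frame of guide_mouth between 0.015 and 0.027 m and z of pin_tip in the frame of guide_mouth below -0.073 m and distance between pin_knob and guide_mouth below 0.029 m and angle between the z axis of pin_knob and the z axis of guide_mouth, either way round below 0.12 rad and value of joint cradle between 0.36 and 0.84 rad), for 0.2 s.
At the end, for the whole second after the job is handed in: The cradle leans towards the robot (tilt 0.36 to 0.84 rad, at rest) with the pin through guide and drum, its knob's underside within 5 mm of the guide's mouth and its axis within 0.12 rad of the bore's; the pin stays there (all of step 2 and velocity of joint cradle between -0.05 and 0.05 rad/s); the robot touches nothing.
It fails at once if the cradle is swung faster than 3 rad/s (velocity of joint cradle above 3 rad/s or velocity of joint cradle below -3 rad/s).
It fails at once if a bystander shifted by more than 30 mm (distance of any of tip_box, dish, reagent, beaker, timer from where it was at the start of the episode above 0.03 m).
It fails at once if a bystander tipped over (angle between any of tip_box, dish, reagent, beaker, timer's own z axis and vertical above 0.5 rad).
It also fails if it takes over 72 s, if anything falls off the work surface, if the arm or the gripper's body presses on something with over 40 N, if the wrist force passes 120 N, or if a joint passes its speed limit or range.

## Working session

There is one attempt and no reset: what is moved stays moved. The work goes in short steps, Python scripts to look and compute and a shell command to move; the robot and the scene stay as the last step left them, time stands still between calls to the robot, and variables do not carry over. Pictures are saved under pics/ and viewed, about 8 in all and at most 12, crops included, and the job is handed in when it is done.

```bash
ls; mkdir -p pics; python3 - <<'E'
from cell import manip
import cv2,numpy as np
for n in("scene","top"):
    p=manip.camera(n); cv2.imwrite(f"pics/a_{n}.png",p["pixels"][:,:,::-1])
    print(n,p["fx"],p["cx"],p["cy"],np.round(p["extrinsics"],3).tolist())
    for t in["trunnion","cradle","drum_middle","lever_grip","guide_mouth","pin_knob","pin_tip","rest","tip_box","dish","reagent","beaker","timer"]:
        try:
            r=manip.search_frame(p,t); print(t,[(np.round(x["location"]).tolist(),round(x["conf"],2)) for x in r[:2]])
        except Exception as e: print(t,e)
a=cv2.imread("pics/a_scene.png");b=cv2.imread("pics/a_top.png")
cv2.imwrite("pics/ab.png",cv2.resize(np.vstack([a,b]),None,fx=.78,fy=.78))
s=manip.read_state();print(s["clock"],s["eef_pos"],s["eef_rot"],s["finger_gap"])
E
```

```text
pics
scene 455.82736806640344 259.6094565245724 191.5298275922694 [[-0.881, 0.473, -0.018, 446.045], [0.308, 0.545, -0.779, -35.432], [-0.359, -0.692, -0.626, 1404.856], [0.0, 0.0, 0.0, 1.0]]
trunnion [([603.0, 66.0, 10.0], 0.85)]
cradle [([597.0, 26.0, 156.0], 0.67)]
drum_middle [([599.0, 70.0, 10.0], 0.93), ([599.0, 26.0, 162.0], 0.2)]
lever_grip [([599.0, 26.0, 158.0], 0.83)]
guide_mouth [([527.0, -84.0, 197.0], 0.92)]
pin_knob [([481.0, 379.0, 118.0], 0.75)]
pin_tip [([483.0, 376.0, 122.0], 0.84)]
rest [([491.0, 382.0, 45.0], 0.58)]
tip_box [([503.0, -371.0, 39.0], 0.81), ([650.0, 300.0, 62.0], 0.53)]
dish [([395.0, 184.0, 34.0], 0.63)]
reagent [([651.0, -273.0, 82.0], 0.66)]
beaker [([651.0, 302.0, 64.0], 0.93)]
timer [([358.0, -110.0, 29.0], 0.67)]
top 452.1924934799863 249.9107292421727 200.3757121623458 [[-0.038, -0.999, 0.001, 11.505], [-0.976, 0.036, -0.213, 536.579], [0.212, -0.009, -0.977, 1114.736], [0.0, 0.0, 0.0, 1.0]]
trunnion [([564.0, 21.0, 11.0], 0.59)]
cradle [([576.0, 23.0, 155.0], 0.81)]
drum_middle [([563.0, 18.0, 9.0], 0.72), ([388.0, 170.0, 31.0], 0.42)]
lever_grip [([576.0, 24.0, 158.0], 0.76)]
guide_mouth [([511.0, -99.0, 207.0], 0.79), ([388.0, 170.0, 30.0], 0.66)]
pin_knob [([474.0, 371.0, 138.0], 0.71)]
pin_tip [([472.0, 364.0, 139.0], 0.73), ([577.0, 22.0, 157.0], 0.28)]
rest [([561.0, 20.0, 13.0], 0.67), ([468.0, 360.0, 45.0], 0.64)]
tip_box [([482.0, -365.0, 28.0], 0.7)]
dish [([389.0, 168.0, 29.0], 0.81)]
reagent [([634.0, -296.0, 121.0], 0.92)]
beaker [([657.0, 319.0, 57.0], 0.61)]
timer [([354.0, -119.0, 32.0], 0.85)]
1.4 [ 167.67996618 -523.79839666  205.44070039] [-3.14156749e+00 -3.75821158e-06  3.09820992e-01] 93.79907991284784
```

View pics/a_scene.png

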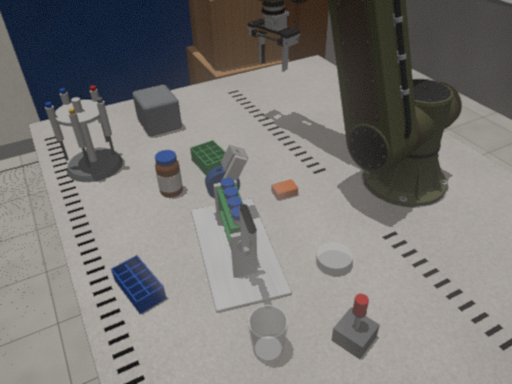

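View pics/a_top.png

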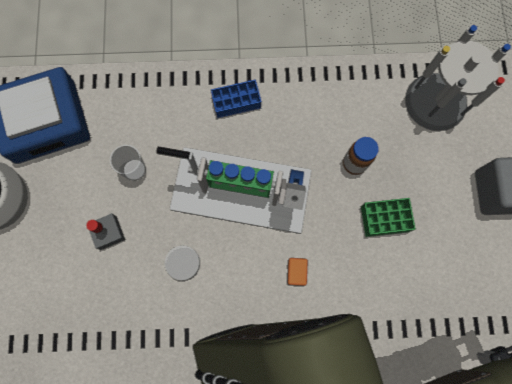

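The scene view shows the stand at about (238,245) with the guide and drum at (230,165), the pin at (360,307) and the dish at (335,258). In the top view the lever bar is at (173,153), the guide at (294,195) and the pin at (94,227).

```bash
cat > lib.py <<'E'
from cell import manip
import cv2,numpy as np
from scipy.spatial.transform import Rotation as R
def K(p): return np.array([[p["fx"],0,p["cx"]],[0,p["fy"],p["cy"]],[0,0,1.]])
def ray(p,uv):
    E=np.array(p["extrinsics"]);d=E[:3,:3].T@np.linalg.solve(K(p),[uv[0],uv[1],1]);return -E[:3,:3].T@E[:3,3],d
def onz(p,uv,z):
    c,d=ray(p,uv);return c+d*(z-c[2])/d[2]
def tri(p1,u1,p2,u2):
    A=[];b=[]
    for p,u in((p1,u1),(p2,u2)):
        c,d=ray(p,u);d/=np.linalg.norm(d);M=np.eye(3)-np.outer(d,d);A.append(M);b.append(M@c)
    return np.linalg.lstsq(np.vstack(A),np.hstack(b),rcond=None)[0]
def proj(p,X):
    E=np.array(p["extrinsics"]);q=K(p)@(E[:3,:3]@np.asarray(X,float)+E[:3,3]);return q[:2]/q[2]
def crop(p,x0,y0,w,h,s):
    return cv2.resize(p["pixels"][y0:y0+h,x0:x0+w,::-1],None,fx=s,fy=s,interpolation=cv2.INTER_CUBIC)
def cen(m): y,x=np.nonzero(m);return np.array([x.mean(),y.mean()])
E
python3 - <<'E'
from lib import *
s=manip.camera("scene");t=manip.camera("top")
cv2.imwrite("pics/b.png",np.hstack([crop(s,185,135,110,165,3.6),crop(t,150,130,165,165,3.6)[:, :]])[:600,:])
import cv2
for p,n in((s,"scene"),(t,"top")):
    h=cv2.cvtColor(p["pixels"],cv2.COLOR_RGB2HSV)
    red=((h[...,0]<8)|(h[...,0]>172))&(h[...,1]>140)&(h[...,2]>80)
    nb,l,st,c=cv2.connectedComponentsWithStats(red.astype(np.uint8))
    print(n,[(st[i].tolist(),c[i].round(1).tolist()) for i in range(1,nb) if st[i,4]>25])
    for k in("trunnion","lever_grip","guide_mouth","drum_middle","rest","pin_knob"):
        r=manip.masks_of(p,k)
        for q in r[:1]:
            cs=max(cv2.findContours(q["mask"].astype(np.uint8),0,1)[0],key=cv2.contourArea)
            print(k,round(q["conf"],2),q["mask"].sum(),cen(q["mask"]).round(1),cv2.boxPoints(cv2.minAreaRect(cs)).round(0).tolist())
E
```

```text
scene [([356, 295, 12, 9, 87], [361.4, 299.0])]
trunnion 0.87 9048 [235.8 240.9] [[169.0, 164.0], [242.0, 141.0], [291.0, 294.0], [217.0, 317.0]]
lever_grip 0.89 2003 [230.9 206.8] [[199.0, 174.0], [230.0, 161.0], [267.0, 246.0], [236.0, 260.0]]
guide_mouth 0.63 652 [233.8 161.6] [[215.0, 172.0], [230.0, 142.0], [251.0, 153.0], [236.0, 182.0]]
drum_middle 0.77 9073 [235.8 241.1] [[176.0, 159.0], [251.0, 139.0], [292.0, 295.0], [216.0, 314.0]]
rest 0.84 1405 [354.3 334.1] [[326.0, 338.0], [348.0, 304.0], [382.0, 327.0], [360.0, 361.0]]
pin_knob 0.97 406 [359.1 309.2] [[348.0, 328.0], [355.0, 292.0], [369.0, 295.0], [362.0, 330.0]]
top [([497, 77, 7, 6, 30], [500.3, 79.9]), ([87, 220, 11, 11, 95], [92.1, 224.9])]
trunnion 0.62 8925 [239.2 189.2] [[146.0, 208.0], [157.0, 142.0], [312.0, 168.0], [301.0, 235.0]]
lever_grip 0.95 2492 [234.1 175.1] [[201.0, 188.0], [206.0, 159.0], [277.0, 171.0], [272.0, 199.0]]
guide_mouth 0.93 575 [291.7 194.9] [[277.0, 204.0], [282.0, 180.0], [306.0, 186.0], [301.0, 209.0]]
drum_middle 0.79 8603 [239.1 189.1] [[147.0, 206.0], [158.0, 142.0], [312.0, 170.0], [301.0, 234.0]]
rest 0.59 836 [106.7 232.5] [[85.0, 222.0], [115.0, 211.0], [126.0, 242.0], [95.0, 252.0]]
pin_knob 0.53 8748 [238.5 188.8] [[146.0, 207.0], [157.0, 142.0], [312.0, 168.0], [300.0, 233.0]]
```

View pics/b.png

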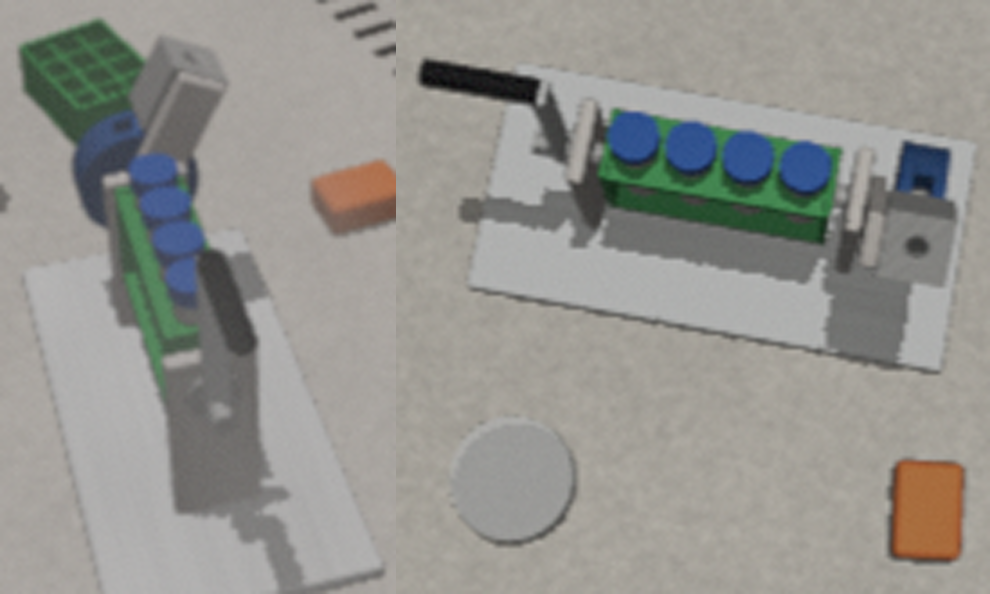

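The close crops show the guide mouth, the bar and also the drum hole: scene about (219,170), top about (296,181). I'll fit the whole stand model to these.

```bash
cat > fit.py <<'E'
from lib import *
from scipy.optimize import least_squares
def W(v,P): c,s=np.cos(v[2]),np.sin(v[2]);return np.array([v[0]+c*P[0]-s*P[1],v[1]+s*P[0]+c*P[1],P[2]])
G=np.radians(28)
def mouth(v): return W(v,(-104*np.sin(G),v[3],120+104*np.cos(G)))
def lever(q,v,dy=0): return W(v,(-120*np.sin(q),157+dy,120+120*np.cos(q)))
E
python3 - <<'E'
from fit import *
s=manip.camera("scene");t=manip.camera("top")
ob=[(t,lambda v:W(v,(90,-180,12)),(310.6,169.4)),(t,lambda v:W(v,(-90,-180,12)),(301.4,233.1)),(t,lambda v:W(v,(-90,180,12)),(170.8,210.6)),
(s,lambda v:W(v,(-90,180,12)),(291.7,293.6)),(s,lambda v:W(v,(90,-180,12)),(191.9,209.4)) if 0 else (s,lambda v:W(v,(-90,-180,12)),(251.7,199.4)),
(t,mouth,(294.4,198.3)),(s,mouth,(240,151.7)),
(t,lambda v:lever(v[4],v,35),(158.1,150)),(s,lambda v:lever(v[4],v,35),(251.7,231.7)),
(t,lambda v:lever(v[4],v,-35),(190,155.6)),(s,lambda v:lever(v[4],v,-35),(243.3,206.7)),
(t,lambda v:W(v,(-45*np.sin(v[5]),v[3],120+45*np.cos(v[5]))),(296.4,180.6)),(s,lambda v:W(v,(-45*np.sin(v[5]),v[3],120+45*np.cos(v[5]))),(219,170))]
f=lambda v:np.concatenate([proj(p,g(v))-u for p,g,u in ob])
r=least_squares(f,[570,20,-.15,-150,0,0],loss="soft_l1",x_scale=[10,10,.1,10,.1,.1]);v=r.x
print(v.round(3),"\n",f(v).reshape(-1,2).round(1).tolist())
print("mouth",mouth(v).round(1),"lever",lever(v[4],v).round(1),"lock tilt",v[4]+G-v[5])
np.save("v.npy",v)
# pin axis
mt=[(92.1,224.9)];kt=onz(t,(92.1,224.9),136);ks=onz(s,(361.4,299),136);
print("knob top",kt.round(),ks.round(),tri(t,(92.1,224.9),s,(361.4,299)).round(1))
# rest top face corners by appearance
cv2.imwrite("pics/c.png",np.hstack([crop(s,315,280,80,90,5),crop(t,70,200,75,90,5)]))
E
```

```text
[ 5.78976e+02  9.36600e+00 -2.20000e-01 -1.29828e+02 -1.60000e-02
 -1.71000e-01] 
 [[2.8, -0.3], [1.7, 0.2], [-0.2, -1.4], [0.1, -3.6], [0.5, -2.9], [-0.2, 0.5], [-0.5, -0.7], [-1.2, -1.2], [0.7, -1.2], [-2.4, -1.4], [0.5, 1.4], [-0.3, -0.3], [0.2, -0.2]]
mouth [ 503.1 -106.7  211.8] lever [615.1 162.2 240. ] lock tilt 0.6434037971953059
knob top [474. 371. 136.] [478. 374. 136.] [475.2 371.6 131.7]
```

View pics/c.png

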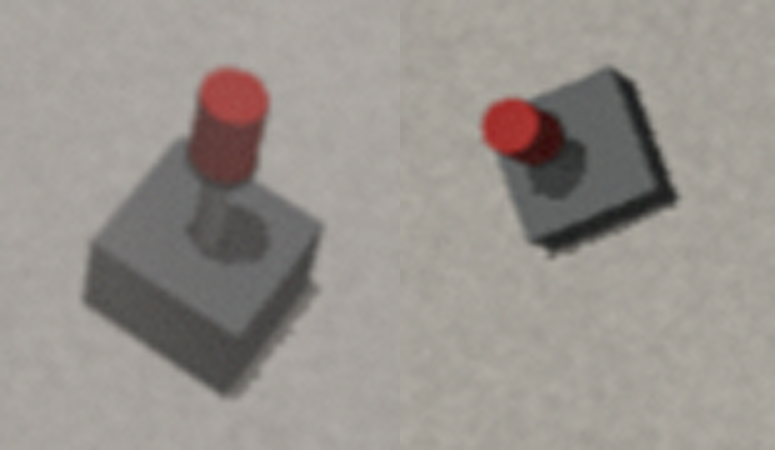

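The crop shows the knob top at scene (361.6,299.4) and top (92.2,225), with the pin upright in the rest. The two views agree on pin xy ≈ (476,372).

The fit gives stand yaw ≈ -0.22 and a lock tilt of about 0.64. I'll take the pin first with the jaws along the stand's y (tool yaw 2.92), so it can pivot to the guide's lean.

```bash
python3 -m crank '[{"offset":[0.03,0,0.03],"spin":7},{"offset":[0.06,0.01,0.06],"spin":14},{"offset":[0.09,0.03,0.09],"spin":21},{"offset":[0.12,0.05,0.12],"spin":28},{"offset":[0.15,0.07,0.14],"spin":35},{"offset":[0.18,0.09,0.16],"spin":42},{"offset":[0.21,0.11,0.18],"spin":49},{"offset":[0.24,0.13,0.19],"spin":56}]' 1
python3 -m crank '[{"offset":[0.01,0.038,0],"spin":7},{"offset":[0.02,0.076,0],"spin":14},{"offset":[0.03,0.114,0],"spin":21},{"offset":[0.04,0.152,0],"spin":28},{"offset":[0.05,0.19,0],"spin":35},{"offset":[0.06,0.228,0],"spin":42},{"offset":[0.06,0.266,0],"spin":49},{"offset":[0.06,0.304,0],"spin":56}]'
python3 -m crank '[{"offset":[0,0.04,0],"spin":6},{"offset":[0,0.08,0],"spin":12},{"offset":[0,0.12,0],"spin":18},{"offset":[0,0.16,0],"spin":24},{"offset":[0,0.2,0],"spin":30},{"offset":[0,0.24,0],"spin":36},{"offset":[0,0.28,0],"spin":38},{"offset":[0,0.32,0],"spin":38}]'
```

```text
clock: 2.87
eef_pos: [403.1, -396.5, 395.5]
eef_rot: [3.14, 0.001, 1.293]
wrist_force: [0.5, -0.9, 0.5]
finger_gap: 94.2
clock: 3.53
eef_pos: [463.0, -90.6, 395.4]
eef_rot: [3.14, 0.001, 2.276]
wrist_force: [0.8, -0.4, 0.0]
finger_gap: 94.1
clock: 4.2
eef_pos: [462.4, 231.5, 395.5]
eef_rot: [3.14, 0.002, 2.942]
wrist_force: [0.8, 1.0, -0.4]
finger_gap: 94.3
```

```bash
python3 -m crank '[{"offset":[0.005,0.04,0],"spin":-1},{"offset":[0.01,0.08,0],"spin":-1},{"offset":[0.0135,0.12,-0.03],"spin":-1},{"offset":[0.0135,0.14,-0.07],"spin":-1},{"offset":[0.0135,0.1405,-0.11],"spin":-1},{"offset":[0.0135,0.1405,-0.15],"spin":-1},{"offset":[0.0135,0.1405,-0.19],"spin":-1},{"offset":[0.0135,0.1405,-0.2],"spin":-1}]'
python3 - <<'E'
from lib import *
s=manip.camera("scene");t=manip.camera("top")
cv2.imwrite("pics/d.png",np.hstack([crop(s,305,230,100,120,3.9),crop(t,60,180,100,120,3.9)]))
E
```

```text
clock: 4.87
eef_pos: [474.0, 370.9, 189.1]
eef_rot: [-3.138, -0.004, 2.925]
wrist_force: [-0.4, -0.1, -0.4]
finger_gap: 94.2
```

View pics/d.png

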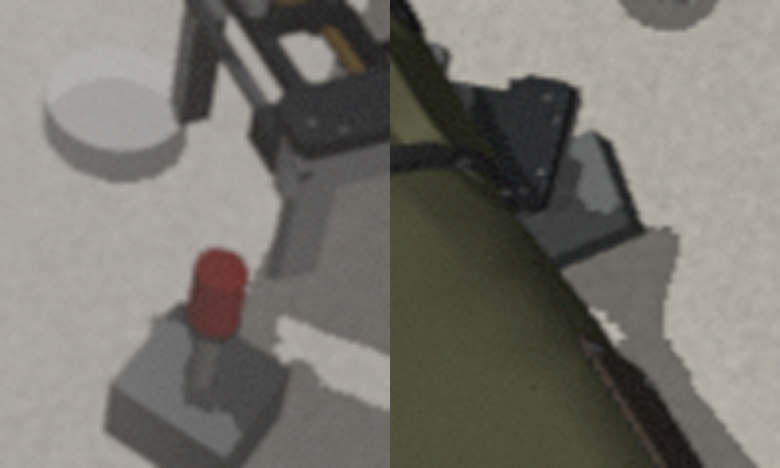

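The fingers straddle the red knob (crop 222,265) as intended. Descending to grip.

```bash
python3 -m crank '[{"offset":[0.002,0.001,-0.03],"spin":0},{"offset":[0.002,0.001,-0.06],"spin":0},{"offset":[0.002,0.001,-0.08],"spin":0},{"offset":[0.002,0.001,-0.088],"spin":0},{"offset":[0.002,0.001,-0.088],"spin":0},{"offset":[0.002,0.001,-0.088],"spin":0},{"offset":[0.002,0.001,-0.088],"spin":0},{"offset":[0.002,0.001,-0.088],"spin":0}]'
python3 -m crank '[{"offset":[0,0,0],"spin":0},{"offset":[0,0,0],"spin":0},{"offset":[0,0,0],"spin":0},{"offset":[0,0,0],"spin":0},{"offset":[0,0,0],"spin":0},{"offset":[0,0,0],"spin":0},{"offset":[0,0,0],"spin":0},{"offset":[0,0,0],"spin":0}]' 0.15 15
```

```text
clock: 5.63
eef_pos: [477.6, 372.8, 106.3]
eef_rot: [3.142, -0.0, 2.925]
wrist_force: [0.3, -0.2, -0.6]
finger_gap: 93.9
clock: 6.3
eef_pos: [477.6, 372.8, 106.3]
eef_rot: [-3.142, -0.0, 2.925]
wrist_force: [0.2, -0.1, 0.2]
finger_gap: 43.9
```

```bash
python3 -m crank '[{"offset":[0,0,-0.004],"spin":0},{"offset":[0,0,-0.004],"spin":0},{"offset":[0,0,-0.004],"spin":0},{"offset":[0,0,-0.004],"spin":0},{"offset":[0,0,-0.004],"spin":0},{"offset":[0,0,-0.004],"spin":0},{"offset":[0,0,-0.004],"spin":0},{"offset":[0,0,-0.004],"spin":0}]' 0.15 15
python3 -m crank '[{"offset":[0,0,0.01],"spin":0},{"offset":[0,0,0.03],"spin":0},{"offset":[0,0,0.05],"spin":0},{"offset":[0,0,0.08],"spin":0},{"offset":[0,0,0.11],"spin":0},{"offset":[0,0,0.14],"spin":0},{"offset":[0,0,0.17],"spin":0},{"offset":[0,0,0.2],"spin":0}]'
```

```text
clock: 6.97
eef_pos: [477.6, 372.8, 102.3]
eef_rot: [-3.142, -0.0, 2.925]
wrist_force: [0.0, 0.1, -1.7]
finger_gap: 28.0
clock: 7.63
eef_pos: [477.2, 372.5, 304.8]
eef_rot: [3.141, 0.0, 2.925]
wrist_force: [0.4, 0.2, -1.3]
finger_gap: 27.6
```

```bash
python3 -m crank '[{"offset":[0.003,-0.03,0.02],"spin":0},{"offset":[0.006,-0.065,0.04],"spin":0},{"offset":[0.01,-0.1,0.045],"spin":0},{"offset":[0.013,-0.135,0.045],"spin":0},{"offset":[0.016,-0.17,0.045],"spin":0},{"offset":[0.019,-0.205,0.045],"spin":0},{"offset":[0.022,-0.235,0.045],"spin":0},{"offset":[0.025,-0.26,0.045],"spin":0}]'
python3 -m crank '[{"offset":[0,-0.03,0],"spin":0},{"offset":[0,-0.065,0],"spin":0},{"offset":[0,-0.1,0],"spin":0},{"offset":[0,-0.135,0],"spin":0},{"offset":[0,-0.17,0],"spin":0},{"offset":[0,-0.2,0],"spin":0},{"offset":[0,-0.218,0],"spin":0},{"offset":[0,-0.22,0],"spin":0}]'
python3 -m crank '[{"offset":[0,0,-0.005],"spin":0},{"offset":[0,0,-0.01],"spin":0},{"offset":[0,0,-0.015],"spin":0},{"offset":[0,0,-0.015],"spin":0},{"offset":[0,0,-0.015],"spin":0},{"offset":[0,0,-0.015],"spin":0},{"offset":[0,0,-0.015],"spin":0},{"offset":[0,0,-0.015],"spin":0}]'
python3 - <<'E'
from lib import *
s=manip.camera("scene");t=manip.camera("top")
cv2.imwrite("pics/e.png",np.hstack([crop(s,210,100,65,100,6),crop(t,262,150,68,100,6)]))
st=manip.read_state();print(st["eef_pos"])
from fit import *
v=np.load("v.npy");e=st["eef_pos"];T=np.array(e)-[0,0,92.3]
for p in(s,t): print(proj(p,T),proj(p,mouth(v)))
E
```

```text
clock: 8.3
eef_pos: [501.9, 110.4, 350.9]
eef_rot: [3.141, 0.001, 2.924]
wrist_force: [0.6, 0.4, -0.5]
finger_gap: 27.7
clock: 8.97
eef_pos: [501.4, -112.3, 351.5]
eef_rot: [3.141, 0.002, 2.921]
wrist_force: [-1.1, -0.0, -1.6]
finger_gap: 27.8
clock: 9.63
eef_pos: [501.5, -112.1, 336.7]
eef_rot: [3.141, 0.002, 2.921]
wrist_force: [-0.1, -0.1, -1.7]
finger_gap: 28.1
[ 501.48839694 -112.19388417  336.65528057]
[238.52903063 138.98417505] [239.51846501 150.97858349]
[298.23780079 196.17682472] [294.22613658 198.7968883 ]
```

View pics/e.png

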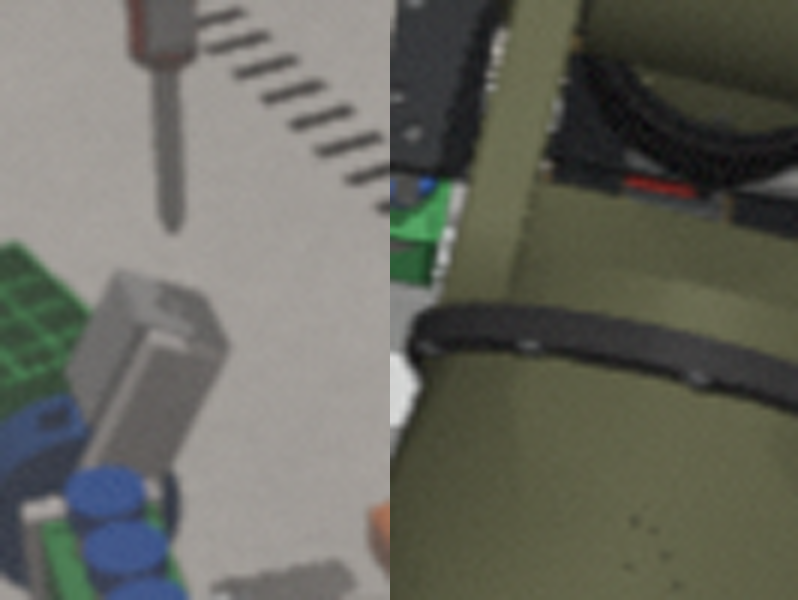

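The tip (scene 238.7,138.7) is right where the model projects it, just above the bore mouth at about (239.5,150). Centring and lowering until contact.

```bash
python3 -m crank '[{"offset":[0.0025,0.0052,0],"spin":0},{"offset":[0.0025,0.0052,-0.005],"spin":0},{"offset":[0.0025,0.0052,-0.01],"spin":0},{"offset":[0.0025,0.0052,-0.015],"spin":0},{"offset":[0.0025,0.0052,-0.02],"spin":0},{"offset":[0.0025,0.0052,-0.024],"spin":0},{"offset":[0.0025,0.0052,-0.026],"spin":0},{"offset":[0.0025,0.0052,-0.028],"spin":0}]'
python3 -m crank '[{"offset":[0,0,-0.001],"spin":0},{"offset":[0,0,-0.002],"spin":0},{"offset":[0,0,-0.003],"spin":0},{"offset":[0,0,-0.004],"spin":0},{"offset":[0,0,-0.004],"spin":0},{"offset":[0,0,-0.004],"spin":0},{"offset":[0,0,-0.004],"spin":0},{"offset":[0,0,-0.004],"spin":0}]'
python3 - <<'E'
from lib import *
s=manip.camera("scene")
cv2.imwrite("pics/f.png",crop(s,210,100,65,100,6))
E
```

```text
clock: 10.4
eef_pos: [503.9, -107.0, 308.3]
eef_rot: [3.141, 0.002, 2.921]
wrist_force: [0.2, 0.3, -0.8]
finger_gap: 27.9
clock: 11.07
eef_pos: [504.0, -107.1, 304.4]
eef_rot: [3.141, 0.002, 2.921]
wrist_force: [0.7, -0.4, -0.9]
finger_gap: 28.0
```

View pics/f.png

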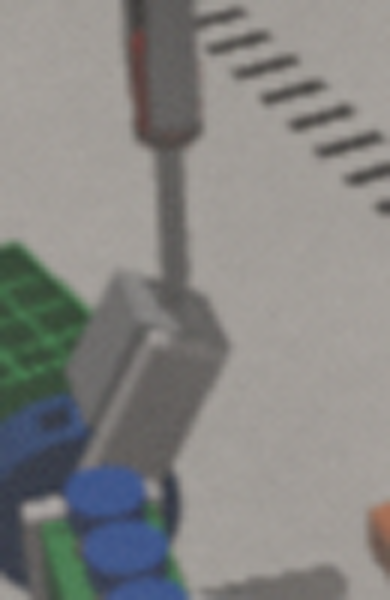

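The nose is right at the mouth (crop 176,297). Lowering further and watching the force.

```bash
python3 -m crank '[{"offset":[0,0,-0.001],"spin":0},{"offset":[0,0,-0.002],"spin":0},{"offset":[0,0,-0.003],"spin":0},{"offset":[0,0,-0.004],"spin":0},{"offset":[0,0,-0.004],"spin":0},{"offset":[0,0,-0.004],"spin":0},{"offset":[0,0,-0.004],"spin":0},{"offset":[0,0,-0.004],"spin":0}]'
python3 -m crank '[{"offset":[0,0,-0.001],"spin":0},{"offset":[0,0,-0.002],"spin":0},{"offset":[0,0,-0.003],"spin":0},{"offset":[0,0,-0.003],"spin":0},{"offset":[0,0,-0.003],"spin":0},{"offset":[0,0,-0.003],"spin":0},{"offset":[0,0,-0.003],"spin":0},{"offset":[0,0,-0.003],"spin":0}]'
```

```text
clock: 11.78
eef_pos: [504.0, -107.0, 300.5]
eef_rot: [3.141, 0.002, 2.921]
wrist_force: [-1.0, -0.0, -1.3]
finger_gap: 27.5
clock: 12.45
eef_pos: [504.0, -107.1, 297.5]
eef_rot: [3.141, 0.002, 2.921]
wrist_force: [-0.2, -0.7, -1.1]
finger_gap: 27.6
```

The tip is 6.6 mm below the mouth with no force, so it's in the bore. Next I'll swing the knob on an arc about the nose to the 28° lean, with the pin pivoting in the pads.

```bash
python3 -m crank '[{"offset":[-0.003,0.0007,0],"spin":0},{"offset":[-0.0063,0.0014,-0.0002],"spin":0},{"offset":[-0.0095,0.0021,-0.0005],"spin":0},{"offset":[-0.0127,0.0028,-0.0008],"spin":0},{"offset":[-0.016,0.0035,-0.0013],"spin":0},{"offset":[-0.019,0.0042,-0.0019],"spin":0},{"offset":[-0.022,0.005,-0.0026],"spin":0},{"offset":[-0.0254,0.0057,-0.0034],"spin":0}]' - 10
python3 -m crank '[{"offset":[-0.003,0.0007,-0.001],"spin":0},{"offset":[-0.006,0.0013,-0.002],"spin":0},{"offset":[-0.009,0.002,-0.003],"spin":0},{"offset":[-0.012,0.0026,-0.0042],"spin":0},{"offset":[-0.015,0.0033,-0.0056],"spin":0},{"offset":[-0.018,0.0039,-0.007],"spin":0},{"offset":[-0.021,0.0046,-0.0088],"spin":0},{"offset":[-0.0225,0.005,-0.01],"spin":0}]'
python3 - <<'E'
from lib import *
s=manip.camera("scene")
cv2.imwrite("pics/g.png",crop(s,200,90,80,110,5))
E
```

```text
clock: 13.12
eef_pos: [478.3, -101.3, 294.1]
eef_rot: [3.141, 0.002, 2.921]
wrist_force: [1.1, -0.1, 1.0]
finger_gap: 28.0
clock: 13.78
eef_pos: [455.3, -96.2, 283.8]
eef_rot: [3.141, 0.002, 2.921]
wrist_force: [0.2, 0.2, 0.3]
finger_gap: 27.3
```

View pics/g.png

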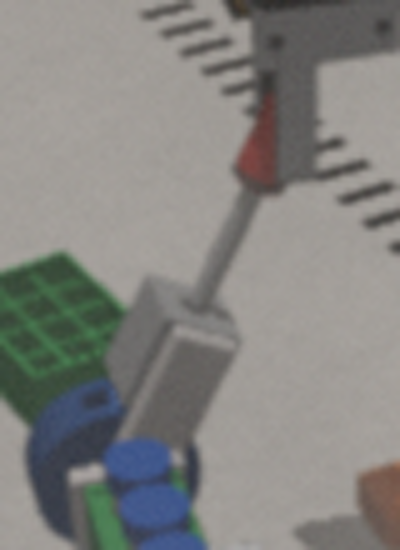

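The pin has leaned into line with the bore, with negligible force. Sliding it 45 mm down the bore.

```bash
python3 -m crank '[{"offset":[0.0018,-0.0004,-0.0035],"spin":0},{"offset":[0.0037,-0.0008,-0.0071],"spin":0},{"offset":[0.0055,-0.0012,-0.0106],"spin":0},{"offset":[0.0073,-0.0016,-0.0141],"spin":0},{"offset":[0.0092,-0.002,-0.0177],"spin":0},{"offset":[0.0101,-0.0022,-0.0194],"spin":0},{"offset":[0.0101,-0.0022,-0.0194],"spin":0},{"offset":[0.0101,-0.0022,-0.0194],"spin":0}]'
python3 -m crank '[{"offset":[0.0018,-0.0004,-0.0035],"spin":0},{"offset":[0.0037,-0.0008,-0.0071],"spin":0},{"offset":[0.0055,-0.0012,-0.0106],"spin":0},{"offset":[0.0073,-0.0016,-0.0141],"spin":0},{"offset":[0.0092,-0.002,-0.0177],"spin":0},{"offset":[0.0105,-0.0023,-0.0203],"spin":0},{"offset":[0.0105,-0.0023,-0.0203],"spin":0},{"offset":[0.0105,-0.0023,-0.0203],"spin":0}]'
```

```text
clock: 14.5
eef_pos: [465.4, -98.3, 264.1]
eef_rot: [3.141, 0.001, 2.921]
wrist_force: [1.5, 0.5, -1.3]
finger_gap: 27.5
clock: 15.17
eef_pos: [475.9, -100.6, 243.6]
eef_rot: [3.141, 0.001, 2.921]
wrist_force: [1.4, 0.6, -1.4]
finger_gap: 27.4
```

```bash
python3 -m crank '[{"offset":[0,0,0],"spin":0},{"offset":[0,0,0],"spin":0},{"offset":[0,0,0],"spin":0},{"offset":[0,0,0],"spin":0},{"offset":[0,0,0],"spin":0},{"offset":[0,0,0],"spin":0},{"offset":[0,0,0],"spin":0},{"offset":[0,0,0],"spin":0}]' 1
python3 -m crank '[{"offset":[0,0,0.02],"spin":0},{"offset":[0,0,0.05],"spin":0},{"offset":[0,0,0.08],"spin":0},{"offset":[0,0,0.11],"spin":0},{"offset":[0.01,0.02,0.12],"spin":-7},{"offset":[0.02,0.05,0.12],"spin":-14},{"offset":[0.035,0.08,0.12],"spin":-21},{"offset":[0.05,0.11,0.12],"spin":-28}]'
python3 -m crank '[{"offset":[0.02,0.03,0],"spin":-7},{"offset":[0.04,0.06,0],"spin":-14},{"offset":[0.06,0.09,0],"spin":-21},{"offset":[0.075,0.12,0],"spin":-28},{"offset":[0.088,0.14,0],"spin":-35},{"offset":[0.088,0.15,0],"spin":-42},{"offset":[0.088,0.15,0],"spin":-49},{"offset":[0.088,0.15,0],"spin":-56}]'
python3 -m crank '[{"offset":[0,0,0],"spin":-6},{"offset":[0,0,0],"spin":-6},{"offset":[0,0,0],"spin":-6},{"offset":[0,0,0],"spin":-6},{"offset":[0,0,0],"spin":-6},{"offset":[0,0,0],"spin":-6},{"offset":[0,0,0],"spin":-6},{"offset":[0,0,0],"spin":-6}]'
python3 - <<'E'
from fit import *
s=manip.camera("scene");v=np.load("v.npy")
ax=np.array(W(v,(-np.sin(G),0,np.cos(G))))-W(v,(0,0,0))
for b in (0,23): print(b,proj(s,mouth(v)+ax*(b+22)))
im=crop(s,190,85,110,180,3.3);cv2.imwrite("pics/h.png",im)
print(manip.read_state()["joints"])
E
```

```text
clock: 15.83
eef_pos: [475.9, -100.6, 243.6]
eef_rot: [3.141, 0.001, 2.921]
wrist_force: [-0.0, -1.0, 0.1]
finger_gap: 77.4
clock: 16.5
eef_pos: [525.9, 9.9, 364.0]
eef_rot: [3.141, 0.001, 2.428]
wrist_force: [1.7, -1.0, 0.2]
finger_gap: 94.1
clock: 17.17
eef_pos: [614.0, 160.8, 363.4]
eef_rot: [-3.142, 0.002, 1.446]
wrist_force: [-0.8, -0.6, -0.2]
finger_gap: 93.9
clock: 17.83
eef_pos: [614.0, 160.8, 363.4]
eef_rot: [-3.142, 0.002, 1.342]
wrist_force: [-0.8, -0.3, 0.8]
finger_gap: 94.4
0 [243.12995678 143.90929694]
23 [246.97376027 136.38527361]
[ 1.99073035e-01  4.52940105e-01  9.56788496e-01 -1.61686459e-03
  1.73266312e+00  4.27552885e-01]
```

View pics/h.png

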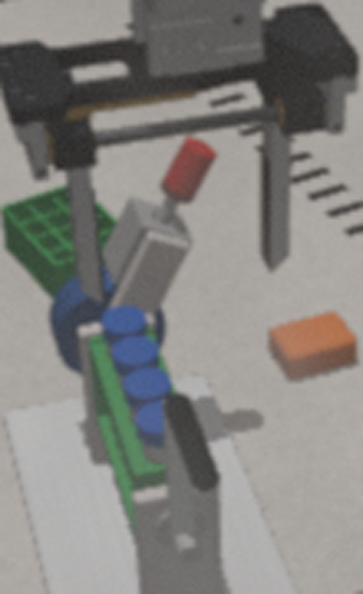

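The pin rests on the rim: the knob is at (247,136.5), exactly the predicted 23 mm position. The gripper is over the lever. Descending and gripping the bar.

```bash
python3 -m crank '[{"offset":[0.001,0.001,-0.03],"spin":0},{"offset":[0.001,0.001,-0.06],"spin":0},{"offset":[0.001,0.001,-0.09],"spin":0},{"offset":[0.001,0.001,-0.115],"spin":0},{"offset":[0.001,0.001,-0.13],"spin":0},{"offset":[0.001,0.001,-0.14],"spin":0},{"offset":[0.001,0.001,-0.142],"spin":0},{"offset":[0.001,0.001,-0.142],"spin":0}]'
python3 -m crank '[{"offset":[0,0,0],"spin":0},{"offset":[0,0,0],"spin":0},{"offset":[0,0,0],"spin":0},{"offset":[0,0,0],"spin":0},{"offset":[0,0,0],"spin":0},{"offset":[0,0,0],"spin":0},{"offset":[0,0,0],"spin":0},{"offset":[0,0,0],"spin":0}]' 0.1 10
python3 -m crank '[{"offset":[0,0,0],"spin":0},{"offset":[0,0,0],"spin":0},{"offset":[0,0,0],"spin":0},{"offset":[0,0,0],"spin":0},{"offset":[0,0,0],"spin":0},{"offset":[0,0,0],"spin":0},{"offset":[0,0,0],"spin":0},{"offset":[0,0,0],"spin":0}]' 0.1 10
```

```text
clock: 18.55
eef_pos: [615.1, 161.8, 221.6]
eef_rot: [-3.142, 0.002, 1.342]
wrist_force: [-0.3, -0.9, 0.1]
finger_gap: 94.0
clock: 19.22
eef_pos: [615.1, 161.8, 221.7]
eef_rot: [-3.142, 0.002, 1.342]
wrist_force: [-0.1, 0.8, 0.1]
finger_gap: 44.0
clock: 19.88
eef_pos: [615.0, 161.8, 221.6]
eef_rot: [-3.141, 0.002, 1.342]
wrist_force: [-2.0, 0.4, 1.1]
finger_gap: 18.2
```

```bash
python3 -m crank '[{"offset":[-0.0054,0.0012,0],"spin":0},{"offset":[-0.0089,0.002,-0.0002],"spin":0},{"offset":[-0.0124,0.0028,-0.0005],"spin":0},{"offset":[-0.0159,0.0036,-0.0009],"spin":0},{"offset":[-0.0194,0.0043,-0.0013],"spin":0},{"offset":[-0.0228,0.0051,-0.0019],"spin":0},{"offset":[-0.0263,0.0059,-0.0026],"spin":0},{"offset":[-0.0297,0.0066,-0.0034],"spin":0}]'
python3 -m crank '[{"offset":[-0.0034,0.0008,-0.0009],"spin":0},{"offset":[-0.0068,0.0015,-0.002],"spin":0},{"offset":[-0.0102,0.0023,-0.0031],"spin":0},{"offset":[-0.0135,0.003,-0.0043],"spin":0},{"offset":[-0.0167,0.0037,-0.0056],"spin":0},{"offset":[-0.0199,0.0044,-0.007],"spin":0},{"offset":[-0.0231,0.0052,-0.0085],"spin":0},{"offset":[-0.0263,0.0059,-0.0101],"spin":0}]'
cat > knob.py <<'E'
from fit import *
s=manip.camera("scene");v=np.load("v.npy")
h=cv2.cvtColor(s["pixels"],cv2.COLOR_RGB2HSV)
red=((h[...,0]<8)|(h[...,0]>172))&(h[...,1]>110)&(h[...,2]>60);red[:,:200]=0;red[:,290:]=0;red[:100]=0;red[185:]=0
print("red",red.sum(),cen(red) if red.any() else None)
e=manip.read_state();d=(np.array(e["eef_pos"])[:2]-[615,161.8])@[-.976,.218]
print("tilt est",np.arcsin(d/120-.016),"force",e["wrist_force"])
E
python3 knob.py
```

```text
clock: 20.55
eef_pos: [585.0, 168.6, 218.2]
eef_rot: [-3.141, 0.002, 1.342]
wrist_force: [3.8, 0.5, 2.7]
finger_gap: 17.4
clock: 21.22
eef_pos: [558.3, 174.5, 207.9]
eef_rot: [-3.141, 0.002, 1.342]
wrist_force: [3.0, -0.1, 1.2]
finger_gap: 17.8
red 99 [246.08080808 133.66666667]
tilt est 0.4922490881868179 force [ 1.03658839 -0.43406155  1.10235719]
```

```bash
python3 -m crank '[{"offset":[-0.001,0.0002,-0.0006],"spin":0},{"offset":[-0.002,0.0004,-0.0012],"spin":0},{"offset":[-0.003,0.0007,-0.0018],"spin":0},{"offset":[-0.004,0.0009,-0.0024],"spin":0},{"offset":[-0.005,0.0011,-0.003],"spin":0},{"offset":[-0.006,0.0013,-0.0037],"spin":0},{"offset":[-0.006,0.0013,-0.0037],"spin":0},{"offset":[-0.006,0.0013,-0.0037],"spin":0}]'
python3 knob.py
python3 -m crank '[{"offset":[-0.0008,0.0002,-0.0006],"spin":0},{"offset":[-0.0016,0.0004,-0.0011],"spin":0},{"offset":[-0.0024,0.0006,-0.0017],"spin":0},{"offset":[-0.003,0.0007,-0.0021],"spin":0},{"offset":[-0.003,0.0007,-0.0021],"spin":0},{"offset":[-0.003,0.0007,-0.0021],"spin":0},{"offset":[-0.003,0.0007,-0.0021],"spin":0},{"offset":[-0.003,0.0007,-0.0021],"spin":0}]'
python3 knob.py
```

```text
clock: 21.93
eef_pos: [551.5, 176.0, 203.7]
eef_rot: [-3.14, 0.002, 1.343]
wrist_force: [-0.5, 1.3, 1.2]
finger_gap: 17.8
red 68 [244.89705882 136.54411765]
tilt est 0.5541569606939384 force [-0.25945768  0.4708186   1.15514797]
clock: 22.65
eef_pos: [548.4, 176.8, 201.5]
eef_rot: [-3.139, 0.002, 1.343]
wrist_force: [0.5, 0.2, 1.6]
finger_gap: 17.7
red 74 [241.95945946 141.31081081]
tilt est 0.585646338400077 force [0.87001329 0.02570356 1.21593909]
```

The knob moved from (246,133.7) to (242,141.3), which is the predicted 23 mm drop, so the pin has fallen in. Letting go of the lever and backing off to check.

```bash
python3 -m crank '[{"offset":[0,0,0],"spin":0},{"offset":[0,0,0],"spin":0},{"offset":[0,0,0],"spin":0},{"offset":[0,0,0],"spin":0},{"offset":[0,0,0],"spin":0},{"offset":[0,0,0],"spin":0},{"offset":[0,0,0],"spin":0},{"offset":[0,0,0],"spin":0}]' 1
python3 -m crank '[{"offset":[0,0,0.02],"spin":0},{"offset":[0,0,0.04],"spin":0},{"offset":[0,0,0.07],"spin":0},{"offset":[0,0,0.1],"spin":0},{"offset":[0,0,0.13],"spin":0},{"offset":[0,0,0.15],"spin":0},{"offset":[0,0,0.17],"spin":0},{"offset":[0,0,0.17],"spin":0}]'
python3 -m crank '[{"offset":[-0.02,0.02,0],"spin":0},{"offset":[-0.04,0.04,0],"spin":0},{"offset":[-0.07,0.06,0],"spin":0},{"offset":[-0.1,0.08,0],"spin":0},{"offset":[-0.12,0.1,0],"spin":0},{"offset":[-0.14,0.12,0],"spin":0},{"offset":[-0.15,0.13,0],"spin":0},{"offset":[-0.15,0.13,0],"spin":0}]'
python3 knob.py; python3 - <<'E'
from lib import *
s=manip.camera("scene");t=manip.camera("top")
cv2.imwrite("pics/i.png",np.hstack([crop(s,205,105,75,115,5.2),crop(t,250,140,75,115,5.2)]))
E
```

```text
clock: 23.37
eef_pos: [548.4, 176.8, 201.5]
eef_rot: [-3.139, 0.002, 1.343]
wrist_force: [-0.3, -0.1, -0.3]
finger_gap: 67.7
clock: 24.03
eef_pos: [548.9, 176.9, 375.6]
eef_rot: [3.139, -0.001, 1.343]
wrist_force: [0.5, -0.1, 0.7]
finger_gap: 93.7
clock: 24.7
eef_pos: [397.1, 308.4, 374.9]
eef_rot: [3.139, -0.0, 1.345]
wrist_force: [0.4, -0.5, 0.2]
finger_gap: 93.9
red 24 [243.70833333 139.08333333]
tilt est nan force [-0.04141242  0.09550313  0.57218945]knob.py:7: RuntimeWarning: invalid value encountered in arcsin
  print("tilt est",np.arcsin(d/120-.016),"force",e["wrist_force"])
```

View pics/i.png

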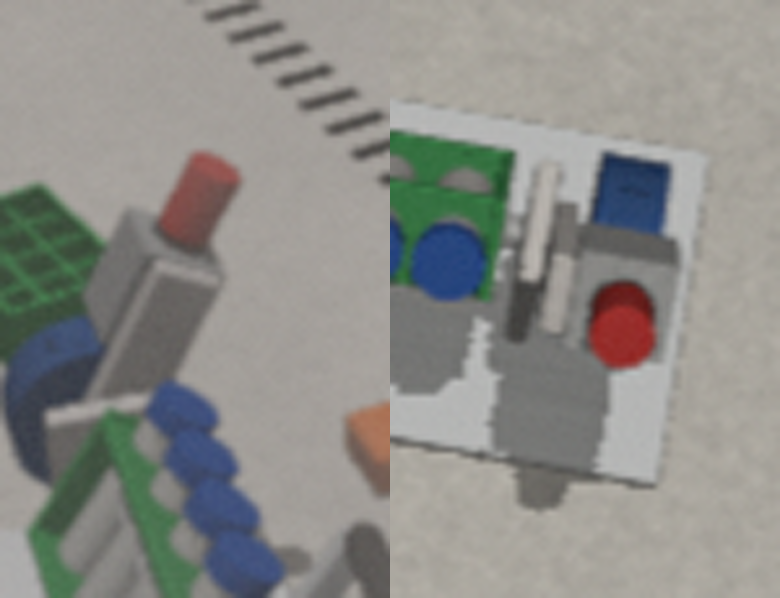

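Both views show the red knob sitting on the guide with no shank showing (top of knob at scene ≈ (246.3,136.7) and top ≈ (294.4,204)). One numeric check of the standoff and the bystanders before handing in.

```bash
python3 - <<'E'
from fit import *
v=np.load("v.npy");s=manip.camera("scene");t=manip.camera("top")
ax=W(v,(-np.sin(G),0,np.cos(G)))-W(v,(0,0,0))
for b in(0,5,13,23): print(b,proj(s,mouth(v)+ax*(b+44)).round(1),proj(t,mouth(v)+ax*(b+44)).round(1))
for p in(s,t):
    r=manip.masks_of(p,"pin_knob")
    if r: print("knob mask",r[0]["conf"],r[0]["mask"].sum(),cen(r[0]["mask"]))
    print([proj(p,mouth(v)+ax*(b+22)).round(1).tolist() for b in(0,5,23)])
for n in["tip_box","dish","reagent","beaker","timer"]:
    print(n,[np.round(x["location"]).tolist() for p in(s,t) for x in manip.search_frame(p,n)[:1]])
st=manip.read_state();print(st["clock"],st["wrist_force"])
E
```

```text
0 [246.8 136.7] [294.4 204.1]
5 [247.6 135.1] [294.5 204.7]
13 [249.  132.4] [294.5 205.8]
23 [250.7 129.1] [294.6 207.1]
knob mask 0.55 212 [242.58018868 143.68396226]
[[243.1, 143.9], [244.0, 142.3], [247.0, 136.4]]
knob mask 0.62 198 [293.81313131 202.4040404 ]
[[294.3, 201.4], [294.4, 202.0], [294.4, 204.2]]
tip_box [[501.0, -373.0, 38.0], [486.0, -363.0, 28.0]]
dish [[396.0, 184.0, 32.0], [389.0, 171.0, 30.0]]
reagent [[649.0, -277.0, 81.0], [633.0, -294.0, 121.0]]
beaker [[648.0, 304.0, 60.0]]
timer [[358.0, -109.0, 28.0], [358.0, -118.0, 29.0]]
25.55 [ 0.19392393  0.22862939 -0.24813411]
```

The knob matches the 0 mm position in both views and the bystanders haven't moved. Handing in.

```bash
python3 -c "
from cell import manip
print(manip.sign_off())"
```

```text
the job is handed in; nothing more can be done
None
```

The cradle is swung towards the robot and locked with the pin. I handed the job in at about 25.6 s; `sign_off` gave no verdict.

**What I did:** I took the pin from its rest and set its nose in the leaning bore. I then swung the knob over to the 28° lean, slid the pin down and released it on the drum's rim. After that I gripped the lever and swung it slowly until the pin dropped in, at a tilt of about 0.59 rad. Then I let go of everything and backed the arm away.

**Last checks:**
- **Pin home:** the top of the knob matches the 0 mm standoff position within about half a pixel in both cameras. The network's knob outline agrees to about 1 pixel. One pixel in the scene view is about 3 mm along the pin, and the limit is 5 mm.
- **Bystanders:** all five were found within about 5 mm of where they started, which is within measuring error. The beaker was found in only one of the two views.
- **Gripper:** open, clear of everything, with a wrist force near zero.

**Disagreement:** my first camera estimate of the locking tilt was 0.64 rad, but the pin dropped at about 0.59. Both are rough estimates and lie within the allowed 0.36 to 0.84. I did not push the pin down afterwards, since it already looked fully home.

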